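# Size the brass hub bar on the hole gauge

## Task

Size the brass bar on the hole gauge: take it out of the wooden rack and lower it through the widest hole until its foot is well below the plate, then draw it out again. Step down to the middle hole, the smallest one it will pass, and lower the bar gently, without dropping it, right through until it stands on the gauge's base. Let go and leave it standing there upright.

Things in the scene. Friction and masses are not known exactly. Their poses are not given: they have to be found in the camera images.
- brass_bar: Plain brass bar, 28 mm round, 130 mm long, 0.35 kg. Origin: centre of its foot; z up along it; y at the start along the rack's row. It stands in one of three sockets (80 mm apart, 25 mm deep, floor 10 mm above the bench) of a fixed wooden rack, 64 x 230 mm, 35 mm high. The others hold equal-sized bars: a grey one and a black one with a red band; the order varies.
- gauge: Steel plate 210 x 96 mm on four posts over a blue base 6 mm thick; fixed, any heading. Origin: centre of the base's underside, at bench level; x along the holes, z up. Plate underside at z 38 mm, top at 50 mm (corner screw heads 53). Round through holes, 4 mm countersinks: 60 mm wide at x -57 mm, 42 mm at x +16 mm, 20 mm at x +69 mm (too tight for the bar).
- wide_hole (a point): Centre of the mouth of the widest hole (60 mm), on the top face of the gauge plate, 50 mm above the bench. Axes as the gauge's.
- middle_hole (a point): Centre of the mouth of the middle hole (42 mm), on the top face of the gauge plate, 50 mm above the bench. Axes as the gauge's.
Things that resemble listed ones, but are neither listed nor needed, are in the scene too. Several things have the shape of the brass_bar; the one meant has the colours described above. Leave any turquoise look-alike of the gauge alone.

How it is judged:
On the way, in this order (a step that is already met when the one before it is completed fails the run):
1. the brass bar's foot is through the widest hole, at least 8 mm below the plate (z of brass_bar in the frame of gauge below 0.03 m and horizontal distance between brass_bar and wide_hole below 0.022 m), for 0.1 s.
2. the bar is drawn out again, its foot above the plate (z of brass_bar in the frame of gauge above 0.05 m), for 0.1 s.
3. the bar's foot is through the middle hole and down on the base (z of brass_bar in the frame of gauge below 0.014 m and horizontal distance between brass_bar and middle_hole below 0.015 m), for 0.1 s.
At the end, for the whole second after the job is handed in: The brass bar stands through the middle hole: foot within 15 mm of the hole's axis and resting on the gauge's base (less than 6 mm above it), within about 10 degrees of upright, at rest (z of brass_bar in the frame of gauge below 0.012 m and horizontal distance between brass_bar and middle_hole below 0.015 m and angle between brass_bar's own z axis and vertical below 0.17 rad and linear speed of brass_bar below 0.02 m/s); the robot touches nothing.
It fails at once if the bar is dropped into the middle hole (faster than 0.6 m/s while its foot is inside or under it) (linear speed of brass_bar above 0.6 m/s and z of brass_bar in the frame of gauge below 0.045 m and horizontal distance between brass_bar and middle_hole below 0.03 m).
It also fails if it takes over 48 s, if anything falls off the work surface, if the arm or the gripper's body presses on something with over 40 N, if the wrist force passes 120 N, or if a joint passes its speed limit or range.

## Robot

A 6-joint arm with a two-finger parallel gripper is mounted at the origin on the work surface. World frame = base frame: x ahead of the robot, y to its left, z up, the work surface at z = 0. Lengths are in m, angles in rad, forces in N, time in s.
With the tool pointing down it reaches from about 0.35 to 0.975 m from the base axis. Payload 4.9 kg.
Tool frame: the origin (TCP) lies midway between the tips of the shut fingers; the grasp point (between the pads) lies behind it (manip.tcp_to_grasp is the z of the grasp point in the tool frame, in m); z points along the fingers, y is the direction in which the jaws open and shut (so a half turn about z gives the same grasp; the last joint's range is limited). The gripper opens to 85 mm and grips with 20 to 120 N. Pads are 22 mm wide; open, the fingers measure 114 mm over their backs; the gripper's body (76 mm by 85 mm) begins 54 mm behind the grasp point. The pads swing forward as they close: fully open they stand 13 mm farther back than shut.
Start: joints at [-1.282, 0.053, 1.613, -0, 1.476, -0.119], TCP at [0.248, -0.574, 0.231] pointing down, gripper open.
Joint ranges: [-3.01, 3.01], [-1.01, 2.22], [0.06, 2.58], [-1.02, 4.17], [0.09, 2.62], [-3.14, 3.14]. Speed limits (rad/s): [2.57, 2.57, 3.14, 3.14, 3.14, 3.14].

## Interface

Orientations are given as a unit quaternion [w, x, y, z].
In Python, from plant import status, vision, order, regions_of, manip gives the robot as it stands. The module is installed in compiled form; this text tells all that it offers.
- The arm moves only by the shell command python3 -m crank 'ROWS'. ROWS is JSON, one flat list of numbers, 5 for each row, row after row: the shift along the tool's x, y, z in mm, then the turn about the tool's z in degrees, then the opening in per cent of the stroke, from 0 (shut) to 100 (fully open). In form: [tx, ty, tz, yaw, fingers, tx, ty, tz, yaw, fingers, ...]. A call has exactly 10 rows; each row is the pose to reach, as a shift and turn from the pose commanded when the call began, along the tool's axes at that moment; what a row does not reach only later rows make up. A row lasts 1/10 s, in which the tool goes at most 50 mm and 8.59 degrees, less where a joint would pass 70% of its speed; a pose out of reach is approached as far as the arm can. A call with a gripper value outside its range is refused whole. The fingers move at their own pace and stop on an object; the grip force is fixed at half the most. Time passes only in rows, so rows that repeat a pose let the fingers close, or fill a call up. It gives the time, the measured TCP pose, the force and the opening at its end, in the units of the state.
- status.state(): the state, without advancing time (a new reading comes with each control period).
- vision.grab_frame(name): name is "side" or "top" or "wrist"; returns (picture, depth): 400x640x3 uint8, red, green, blue; 400x640 float32, m along the optical axis (not along the pixel's ray), 0 where there is no reading.
- vision.get_calibration(name): a dict with "camera_matrix" (3x3 intrinsics, pixels), "R" (3x3) and "t" (3): a world point X has camera coordinates R X + t. Camera axes: x right, y down, z forward; pixel columns grow to the right and rows downward; lengths in m; the calibration is good to about 2 mm. A picture is of the moment at which its call begins: read the wrist's pose just before it. get_calibration takes no time and is no camera call; for the wrist camera it gives the pose at the moment of the call.
- order.job_done(): hands the job in, once; it reports no verdict.
Trained networks look in the newest picture that a camera, given by its name, has taken for a name from the list of things; names that differ only in an ending like _2 or _b are one class to them, and where a whole thing is asked for, a point or a joint stands for the part that bears it (a point fixed in the world has none). Each returns a list of dicts, best first, with "confidence" (0 to 1); they miss things now and then, are a little off and sometimes report something else, mostly with a low value. They report only what shows in the picture. A call takes as long as a camera call. They do not tell look-alikes from the thing itself.
- regions_of(camera, name): "region" (400x640 bool, what is visible of it) and "extent" ([centre column, centre row, width, height] in pixels, round what is visible of it).
The state is a dict: "time": time; "joint_pos": joint angles; "joint_vel": joint speeds; "joint_efforts": joint torques, N m; "tool_pos": TCP position; "tool_rot": TCP orientation; "contact_force": force on the tool from outside, world axes, zero at the start; "ft_torque": the same for the moment, N m; "gripper_width": opening from 0.0 (shut) to 1.0 (fully open).
Only numpy, scipy, OpenCV 4.12 (cv2) and the standard library are available. Lean on these libraries where they do the work, as an engineer would, in place of code of your own. Each camera call takes 0.05 s, during which the arm holds its last target. There are 200 camera calls.

## Working session

There is one attempt and no reset: what is moved stays moved. The work goes in short steps, Python scripts to look and compute and a shell command to move; the robot and the scene stay as the last step left them, time stands still between calls to the robot, and variables do not carry over. Pictures are saved under pics/ and viewed, on a budget of 10 in all, crops included, one or two more only if the job needs it, and the job is handed in when it is done.

```bash
mkdir -p pics
cat > h.py <<'E'
import numpy as np, cv2
from plant import status, vision, order, regions_of, manip
from scipy.spatial.transform import Rotation as Ro
def pts(cam,depth,mask,cal=None):
    c=cal or vision.get_calibration(cam); K=np.array(c["camera_matrix"]);R=np.array(c["R"]);t=np.array(c["t"])
    v,u=np.nonzero(mask&(depth>0)); d=depth[v,u]
    P=np.stack([(u-K[0,2])/K[0,0]*d,(v-K[1,2])/K[1,1]*d,d],1)
    return (P-t)@R, u, v
def rot():
    w,x,y,z=status.state()["tool_rot"]; return Ro.from_quat([x,y,z,w]).as_matrix()
def totool(p):
    return rot().T@(np.array(p)-np.array(status.state()["tool_pos"]))*1000
E
python3 - <<'E'
from h import *
print(status.state(), manip.tcp_to_grasp)
ims=[]
for c in ["top","side"]:
    im,d=vision.grab_frame(c); ims.append(im)
    np.savez(f"{c}.npz",im=im,d=d)
    for n in ["brass_bar","gauge"]:
        for r in regions_of(c,n):
            P,u,v=pts(c,d,r["region"]); 
            print(c,n,r["confidence"],np.round(r["extent"]),np.median(P,0).round(3) if len(P) else 0, P[:,2].max().round(3) if len(P) else 0, im[r["region"]].mean(0).round())
cv2.imwrite("pics/a.png",cv2.resize(np.vstack(ims),None,fx=.75,fy=.75)[...,::-1])
E
```

```text
{'time': 0.0, 'joint_pos': array([-1.28201025e+00,  5.33761051e-02,  1.61430402e+00,  4.86915756e-07,
        1.47598869e+00, -1.18996046e-01]), 'joint_vel': array([-0.00038639,  0.00051588,  0.00099433,  0.0005058 , -0.00052834,
       -0.00117834]), 'joint_efforts': array([ 2.06335259e-03, -3.93681479e+01, -3.70173812e+01, -1.27292139e-05,
        7.01893194e-03,  2.03464850e-06]), 'tool_pos': array([ 0.24768263, -0.57314767,  0.2300451 ]), 'tool_rot': array([-1.03436255e-03,  9.79285603e-01,  2.02481187e-01, -8.77805799e-05]), 'contact_force': array([-0.21390446, -0.54160017,  0.61686503]), 'ft_torque': array([-0.00571575,  0.02503739, -0.03957064]), 'gripper_width': 1.002772503412568} -0.0187
top brass_bar 0.76 [393. 106.  23.  27.] [ 0.671 -0.167  0.112] 0.134 [101.  69. 124.]
top brass_bar 0.71 [412. 155.  26.  20.] [ 0.573 -0.212  0.13 ] 0.145 [161. 144.  88.]
top gauge 0.88 [233. 160.  82. 116.] [0.568 0.145 0.05 ] 0.058 [171. 181. 193.]
top gauge 0.61 [204. 295.  79. 115.] [0.298 0.194 0.049] 0.059 [ 61. 187. 188.]
side brass_bar 0.87 [432. 233.  30.  60.] [ 0.669 -0.179  0.079] 0.132 [73. 40. 96.]
side brass_bar 0.56 [393. 254.  27.  59.] [ 0.57  -0.227  0.097] 0.143 [128. 107.  55.]
side gauge 0.93 [328. 163.  92.  64.] [0.557 0.134 0.045] 0.055 [117. 126. 145.]
side gauge 0.66 [216. 165.  97.  60.] [0.294 0.176 0.046] 0.055 [ 35. 141. 142.]
```

View pics/a.png

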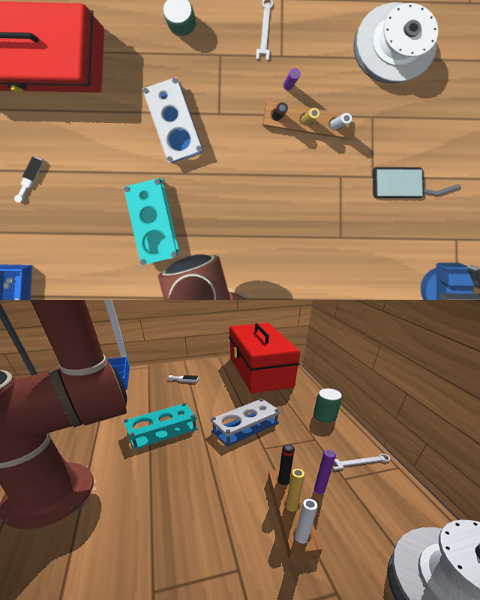

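The top view shows the brass bar in the rack's middle socket (full-frame about 412,155). The white steel gauge with the blue base is at about (233,160), its wide hole nearest the robot. The turquoise gauge and the purple bar are decoys.

Run:
```python
from h import *
z=np.load("top.npz"); im,d=z["im"],z["d"]
hsv=cv2.cvtColor(im,cv2.COLOR_RGB2HSV)
m=np.zeros(d.shape,bool); m[60:200,340:490]=1
P,u,v=pts("top",d,m)
for n,a,b in [("tops",.128,.15),("rack",.025,.042)]:
    s=(P[:,2]>a)&(P[:,2]<b); mm=np.zeros(d.shape,np.uint8); mm[v[s],u[s]]=1
    k,l,st,ce=cv2.connectedComponentsWithStats(mm)
    for i in range(1,k):
        if st[i,4]>15:
            q=P[s][l[v[s],u[s]]==i]; print(n,st[i,4],((q.min(0)+q.max(0))/2).round(4),np.ptp(q,0).round(3),cv2.minAreaRect(q[:,:2].astype(np.float32)*1000), im[l==i].mean(0).round())
for c in ["top","side"]:
    z=np.load(f"{c}.npz"); im,d=z["im"],z["d"]
    m=np.zeros(d.shape,bool)
    if c=="top": m[95:225,180:285]=1
    else: m[120:205,270:385]=1
    P,u,v=pts(c,d,m); s=(P[:,2]>.044)&(P[:,2]<.058)&(P[:,1]<.25)
    mm=np.zeros(d.shape,np.uint8); mm[v[s],u[s]]=1; k,l,st,ce=cv2.connectedComponentsWithStats(mm); i=1+st[1:,4].argmax()
    q=P[s][l[v[s],u[s]]==i]; print(c,cv2.minAreaRect(q[:,:2].astype(np.float32)*1000),np.median(q[:,2]))
    # holes: contours in rectified top view at z=.05
    cal=vision.get_calibration(c); K=np.array(cal["camera_matrix"]);R=np.array(cal["R"]);t=np.array(cal["t"])
    cs,h=cv2.findContours((l==i).astype(np.uint8),cv2.RETR_CCOMP,cv2.CHAIN_APPROX_NONE)
    for cc,hh in zip(cs,h[0]):
        if hh[3]>=0 and len(cc)>10:
            uv=cc[:,0,:].astype(float); r=np.c_[(uv[:,0]-K[0,2])/K[0,0],(uv[:,1]-K[1,2])/K[1,1],np.ones(len(uv))]@R; o=-R.T@t
            w=o+r*((.05-o[2])/r[:,2])[:,None]; print(" hole",cv2.minEnclosingCircle(w[:,:2].astype(np.float32)*1000), ((w.min(0)+w.max(0))/2).round(4))
```

```text
tops 156 [ 0.6773 -0.1708  0.1313] [0.027 0.027 0.006] ((677.3723754882812, -170.66368103027344), (26.51490592956543, 26.578222274780273), 2.531857490539551) [132.  95. 164.]
tops 194 [ 0.5886 -0.1383  0.1367] [0.026 0.027 0.016] ((588.6629638671875, -138.2141876220703), (27.05598258972168, 25.71268081665039), 89.16349792480469) [82. 76. 78.]
tops 190 [ 0.5781 -0.2176  0.1366] [0.028 0.027 0.016] ((578.207275390625, -217.59146118164062), (26.206270217895508, 26.790258407592773), 62.80170440673828) [185. 170. 110.]
tops 196 [ 0.5665 -0.297   0.1369] [0.028 0.028 0.017] ((566.436767578125, -297.0586853027344), (27.147720336914062, 26.866010665893555), 70.93251037597656) [184. 189. 192.]
rack 27 [ 0.6718 -0.1679  0.0336] [0.015 0.022 0.015] ((669.7938842773438, -165.8940887451172), (24.75811195373535, 8.285483360290527), 60.45960998535156) [71. 44. 93.]
rack 2532 [ 0.5779 -0.2162  0.0334] [0.095 0.232 0.017] ((578.4976196289062, -218.60256958007812), (230.8958282470703, 65.44994354248047), 81.95429229736328) [154. 113.  76.]
top ((569.1301879882812, 144.4149932861328), (210.4517822265625, 96.56880950927734), 20.88573455810547) 0.0505052057412459
 hole ((515.1456298828125, 122.83575439453125), 32.312644958496094) [0.5155 0.1228 0.05  ]
 hole ((584.1951904296875, 149.50108337402344), 23.33663558959961) [0.5844 0.1495 0.05  ]
 hole ((633.7318115234375, 168.87985229492188), 12.584004402160645) [0.6338 0.169  0.05  ]
side ((566.12255859375, 145.56143188476562), (212.83700561523438, 100.153076171875), 21.150131225585938) 0.050157647984253775
 hole ((511.904296875, 119.90033721923828), 31.694467544555664) [0.5115 0.1194 0.05  ]
 hole ((579.5338134765625, 147.20343017578125), 23.028160095214844) [0.5789 0.1472 0.05  ]
 hole ((628.529296875, 165.0734405517578), 11.864564895629883) [0.6285 0.1651 0.05  ]
```

```bash
python3 - <<'E'
from h import *
p=totool([.578,-.218,.23]); print(p.round(1)); R=rot(); print(R.round(3), np.degrees(np.arctan2(R[1,1],R[0,1])))
E
python3 -m crank '[25,-10,0,-3,100, 75,-31,0,-10,100, 125,-54,0,-18,100, 175,-76,0,-26,100, 225,-98,0,-34,100, 275,-120,0,-42,100, 325,-142,0,-50,100, 375,-164,0,-58,100, 420,-184,0,-58.5,100, 443,-195,0,-58.5,100]'
python3 - <<'E'
from h import *
R=rot();print(np.degrees(np.arctan2(R[1,1],R[0,1])))
cal=vision.get_calibration("wrist"); im,d=vision.grab_frame("wrist")
for r in regions_of("wrist","brass_bar"):
    P,u,v=pts("wrist",d,r["region"],cal); P=P[P[:,2]>.13]
    if len(P): q=(P.min(0)+P.max(0))/2; print(r["confidence"],len(P),q.round(4),np.ptp(P,0).round(3),im[r["region"]].mean(0).round(),totool(q).round(1))
cv2.imwrite("pics/b.png",im[...,::-1])
E
```

```text
[ 444.1 -195.4    1. ]
[[ 0.918  0.397 -0.   ]
 [ 0.397 -0.918  0.001]
 [ 0.    -0.001 -1.   ]] -66.63640094724612
time: 1.3
tool_pos: [0.5736, -0.2226, 0.2315]
tool_rot: [0.0, 0.755, 0.655, 0.0]
contact_force: [0.8, -0.9, 0.4]
gripper_width: 1.001
-8.11956191440014
0.65 1202 [ 0.5774 -0.2176  0.1362] [0.026 0.027 0.012] [143. 120.  72.] [ 2.2  1.8 94.9]
0.64 695 [ 0.6767 -0.1705  0.1314] [0.026 0.025 0.003] [60. 35. 83.] [ 62.3  93.8 100. ]
```

View pics/b.png

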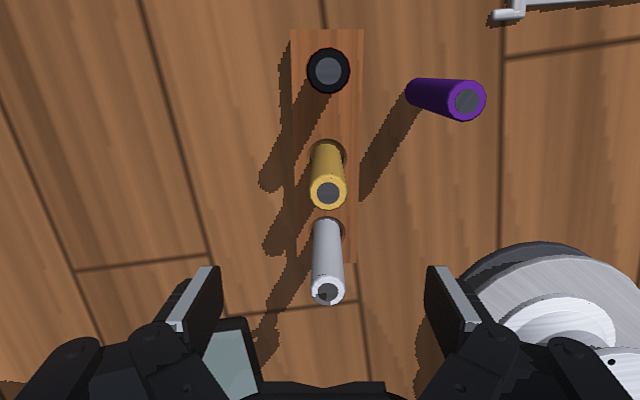

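The wrist view shows the brass bar at (328,190), between the open jaws' planes, with the purple bar clear of the right finger. I'll descend.

```bash
python3 -m crank '[1,0,10,0,100, 1,0,35,0,100, 1,0,60,0,100, 1,0,85,0,100, 1,0,105,0,100, 1,0,122,0,100, 1,0,135,0,100, 1,0,143,0,100, 1,0,145,0,100, 1,0,145,0,100]'
python3 - <<'E'
from h import *
print(status.state()["tool_pos"],status.state()["contact_force"],totool([.5775,-.2176,.086]).round(1))
E
```

```text
time: 2.4
tool_pos: [0.5728, -0.2236, 0.0866]
tool_rot: [0.0, 0.756, 0.655, 0.0]
contact_force: [-0.7, -0.6, 0.0]
gripper_width: 1.003
[ 0.57281404 -0.22357798  0.08664673] [-0.70831864 -0.63703595  0.01268738] [6.6 3.8 0.6]
```

Run:
```python
from h import *
for i in range(3):
    vision.grab_frame("wrist"); s=status.state(); print(s["tool_pos"],totool([.5775,-.2176,.086]).round(1),s["joint_vel"].round(3))
```

```text
[ 0.57314681 -0.22364225  0.08717908] [6.6 3.5 1.2] [ 0.001 -0.006 -0.006 -0.     0.001  0.001]
[ 0.57330402 -0.22368715  0.08746512] [6.6 3.3 1.5] [ 0.001 -0.004 -0.001  0.    -0.002  0.001]
[ 0.57333749 -0.22368147  0.08753671] [6.6 3.3 1.5] [ 0.002 -0.001  0.002  0.001 -0.001  0.001]
```

```bash
python3 -m crank '[2,1,0,0,100, 4,2,0,0,100, 6.5,3,0,0,100, 6.5,3,0,0,100, 6.5,3,0,0,50, 6.5,3,0,0,20, 6.5,3,0,0,10, 6.5,3,0,0,5, 6.5,3,0,0,5, 6.5,3,0,0,5]'
python3 - <<'E'
from h import *
s=status.state(); print(s["tool_pos"],totool([.5775,-.2176,.086]).round(1),s["contact_force"],s["ft_torque"])
E
```

```text
time: 3.55
tool_pos: [0.5767, -0.2175, 0.0865]
tool_rot: [0.0, 0.755, 0.655, 0.0]
contact_force: [0.9, 0.4, -0.8]
gripper_width: 0.314
[ 0.57673954 -0.21748202  0.08653235] [-0.   0.8  0.5] [ 0.85710128  0.36893146 -0.83512092] [-0.04894534 -0.19058448 -0.03392511]
```

```bash
python3 -m crank '[0,0,-5,0,0, 0,0,-18,0,0, 0,0,-36,0,0, 0,0,-56,0,0, 0,0,-78,0,0, 0,0,-100,0,0, 0,0,-122,0,0, 0,0,-140,0,0, 0,0,-150,0,0, 0,0,-150,0,0]'
python3 - <<'E'
from h import *
im,d=vision.grab_frame("side"); print(status.state()["gripper_width"],status.state()["tool_pos"],totool([.5145,.123,.237]).round(1))
cv2.imwrite("pics/c.png",im[100:330,200:560,::-1])
E
```

```text
time: 4.55
tool_pos: [0.5771, -0.2177, 0.2384]
tool_rot: [0.001, 0.755, 0.655, 0.001]
contact_force: [-0.5, 0.1, -4.1]
gripper_width: 0.309
0.3120381167667945 [ 0.57652964 -0.21737841  0.23666728] [ 328.2 -109.6   -0.5]
```

View pics/c.png

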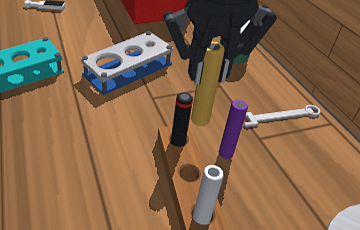

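The brass bar is held upright between the fingers (crop about 208,85) and its socket at (190,172) is empty. Next I'll carry it to the wide hole.

```bash
python3 -m crank '[15,-5,0,0,0, 45,-15,0,0,0, 85,-28,0,0,0, 128,-43,0,0,0, 171,-57,0,0,0, 214,-71,0,0,0, 257,-86,0,0,0, 295,-98,0,0,0, 318,-106,0,0,0, 328,-110,0,0,0]'
python3 - <<'E'
from h import *
for i in range(3):
  cal=vision.get_calibration("wrist"); im,d=vision.grab_frame("wrist")
print(status.state()["tool_pos"],totool([.5145,.123,.237]).round(1))
m=np.ones(d.shape,bool); P,u,v=pts("wrist",d,m,cal)
s=(P[:,2]>.044)&(P[:,2]<.058); mm=np.zeros(d.shape,np.uint8); mm[v[s],u[s]]=1
k,l,st,ce=cv2.connectedComponentsWithStats(mm)
K=np.array(cal["camera_matrix"]);R=np.array(cal["R"]);t=np.array(cal["t"])
cs,h=cv2.findContours(mm,cv2.RETR_CCOMP,cv2.CHAIN_APPROX_NONE)
for cc,hh in zip(cs,h[0]):
  if len(cc)>40:
    uv=cc[:,0,:].astype(float); r=np.c_[(uv[:,0]-K[0,2])/K[0,0],(uv[:,1]-K[1,2])/K[1,1],np.ones(len(uv))]@R; o=-R.T@t
    w=o+r*((.05-o[2])/r[:,2])[:,None]; print(hh[3]>=0,cv2.minEnclosingCircle(w[:,:2].astype(np.float32)*1000), cv2.fitEllipse(w[:,:2].astype(np.float32)*1000))
cv2.imwrite("pics/d.png",im[...,::-1])
E
```

```text
time: 5.6
tool_pos: [0.512, 0.1256, 0.2346]
tool_rot: [-0.001, 0.754, 0.656, -0.001]
contact_force: [-0.3, -1.1, -5.5]
gripper_width: 0.311
[0.51324869 0.12308244 0.23528034] [ 0.1  1.2 -1.7]
False ((568.342041015625, 144.7061767578125), 114.80260467529297) ((579.48876953125, 150.33203125), (106.9413833618164, 239.7124786376953), 108.74932098388672)
True ((582.3089599609375, 150.81715393066406), 21.383834838867188) ((582.1890869140625, 150.8413543701172), (41.64826202392578, 41.7716178894043), 147.29812622070312)
True ((630.799560546875, 169.59457397460938), 10.613779067993164) ((631.051025390625, 169.4630584716797), (19.804222106933594, 20.248289108276367), 173.72885131835938)
False ((299.1072998046875, 194.02049255371094), 115.6045150756836) ((309.6247863769531, 194.7054443359375), (107.4297103881836, 240.32293701171875), 108.64016723632812)
True ((246.1700897216797, 180.38607788085938), 30.465166091918945) ((247.12698364257812, 180.27894592285156), (58.019805908203125, 59.222469329833984), 8.410575866699219)
True ((316.3664245605469, 198.30335998535156), 21.31291389465332) ((316.700439453125, 198.3712615966797), (40.83333969116211, 41.7447395324707), 5.785604476928711)
True ((367.3207702636719, 211.48789978027344), 10.471850395202637) ((367.2839660644531, 211.57186889648438), (19.509979248046875, 20.22553825378418), 174.25733947753906)
```

View pics/d.png

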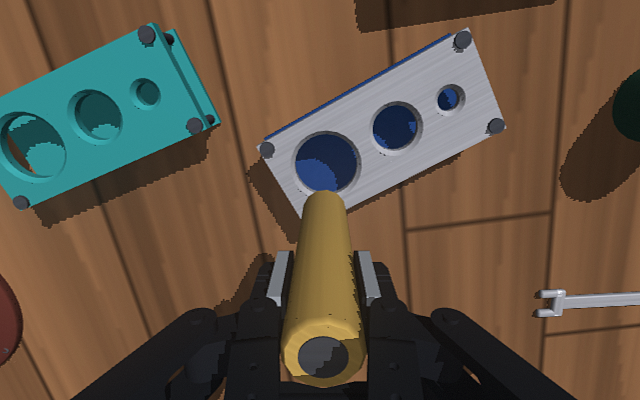

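The wrist view shows the steel gauge with its wide hole at (327,163), just ahead of the bar's foot, and the middle hole at (397,126). That agrees with the earlier estimates within 2 mm, so I'll lower the bar through the wide hole.

```bash
python3 -m crank '[0,1,10,0,0, 0,1,30,0,0, 0,1,50,0,0, 0,1,70,0,0, 0,1,88,0,0, 0,1,103,0,0, 0,1,116,0,0, 0,1,127,0,0, 0,1,135,0,0, 0,1,139,0,0]'
python3 - <<'E'
from h import *
for i in range(4): im,d=vision.grab_frame("side")
s=status.state();print(s["tool_pos"],s["contact_force"],s["gripper_width"])
cv2.imwrite("pics/e.png",cv2.resize(im[60:230,240:440,::-1],None,fx=2.5,fy=2.5))
# bar axis fit
hsv=cv2.cvtColor(im,cv2.COLOR_RGB2HSV); m=(hsv[...,0]>18)&(hsv[...,0]<32)&(hsv[...,1]>100)
P,u,v=pts("side",d,m); k=(np.hypot(P[:,0]-.514,P[:,1]-.124)<.03)&(P[:,2]>.055)&(P[:,2]<.145)
P=P[k]; 
from scipy.optimize import least_squares
f=lambda q: np.hypot(P[:,0]-q[0]-q[2]*(P[:,2]-.1),P[:,1]-q[1]-q[3]*(P[:,2]-.1))-.014
r=least_squares(f,[.514,.124,0,0],loss="soft_l1",f_scale=.002); print(len(P),r.x,P[:,2].max())
E
```

```text
time: 6.75
tool_pos: [0.5148, 0.1227, 0.0966]
tool_rot: [-0.0, 0.756, 0.655, -0.0]
contact_force: [0.0, -0.3, -4.3]
gripper_width: 0.31
[0.51548981 0.12289598 0.09796954] [ 0.35249663  0.473204   -4.30059434] 0.3116525661910086
400 [ 5.13626747e-01  1.24066325e-01 -6.57080977e-03  2.79610595e-05] 0.1448331822148416
```

View pics/e.png

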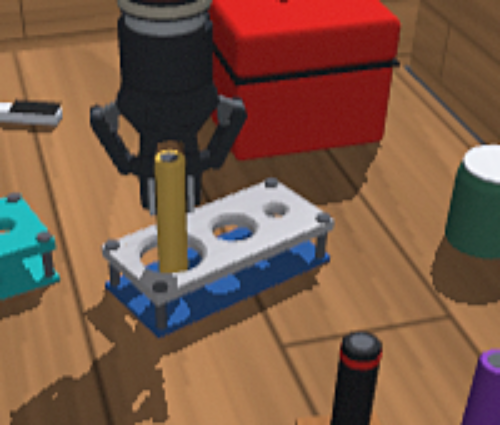

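The bar is upright and through the wide hole, with its foot at about z = 21 mm by kinematics and no contact force. I'll draw it out and shift to the middle hole.

```bash
python3 -m crank '[0,0,-6,0,0, 0,0,-18,0,0, 0,0,-32,0,0, 0,0,-46,0,0, 0,0,-58,0,0, 0,0,-65,0,0, 0,0,-68,0,0, 0,0,-70,0,0, 0,0,-70,0,0, 0,0,-70,0,0]'
python3 - <<'E'
from h import *
print(status.state()["tool_pos"],totool([.5822,.1505,.165]).round(1))
E
```

```text
time: 7.95
tool_pos: [0.5145, 0.1227, 0.1665]
tool_rot: [-0.0, 0.755, 0.655, -0.001]
contact_force: [-0.9, 0.8, -5.3]
gripper_width: 0.317
[0.51451804 0.12274812 0.16653808] [37.1 63.1  1.4]
```

```bash
python3 -m crank '[2,4,0,0,0, 7,12,0,0,0, 13,22,0,0,0, 19,33,0,0,0, 25,44,0,0,0, 31,53,0,0,0, 35,60,0,0,0, 37,63,0,0,0, 37,63,0,0,0, 37,63,0,0,0]'
python3 - <<'E'
from h import *
from scipy.optimize import least_squares
for c in ["wrist","side","top"]:
  vision.grab_frame(c); cal=vision.get_calibration(c); im,d=vision.grab_frame(c)
  hsv=cv2.cvtColor(im,cv2.COLOR_RGB2HSV); m=(hsv[...,0]>17)&(hsv[...,0]<32)&(hsv[...,1]>90)
  P,u,v=pts(c,d,m,cal); T=status.state()["tool_pos"]
  k=(np.hypot(P[:,0]-T[0],P[:,1]-T[1])<.025)&(P[:,2]>.07)&(P[:,2]<.205); P=P[k]
  if len(P)<30: print(c,len(P)); continue
  f=lambda q: np.hypot(P[:,0]-q[0]-q[2]*(P[:,2]-.09),P[:,1]-q[1]-q[3]*(P[:,2]-.09))-.014
  r=least_squares(f,[T[0],T[1],0,0],loss="soft_l1",f_scale=.002); print(c,len(P),r.x.round(4),P[:,2].min(),P[:,2].max(),T.round(4))
  P,u,v=pts(c,d,np.ones(d.shape,bool),cal); s=(P[:,2]>.047)&(P[:,2]<.058); mm=np.zeros(d.shape,np.uint8); mm[v[s],u[s]]=1
  K=np.array(cal["camera_matrix"]);R=np.array(cal["R"]);t=np.array(cal["t"])
  for cc,hh in zip(*(lambda a:(a[0],a[1][0]))(cv2.findContours(mm,cv2.RETR_CCOMP,cv2.CHAIN_APPROX_NONE))):
   if hh[3]>=0 and len(cc)>25:
    uv=cc[:,0,:].astype(float); q=np.c_[(uv[:,0]-K[0,2])/K[0,0],(uv[:,1]-K[1,2])/K[1,1],np.ones(len(uv))]@R; o=-R.T@t
    w=o+q*((.05-o[2])/q[:,2])[:,None]; e=cv2.fitEllipse(w[:,:2].astype(np.float32)*1000)
    if e[0][0]>450: print("  hole",np.round(e[0],1),np.round(e[1],1))
  if c=="wrist": cv2.imwrite("pics/f.png",im[...,::-1])
E
```

```text
time: 8.95
tool_pos: [0.5823, 0.1504, 0.1671]
tool_rot: [-0.0, 0.755, 0.655, -0.0]
contact_force: [-0.5, -0.4, -4.2]
gripper_width: 0.312
wrist 5525 [ 0.5828  0.1494 -0.0059  0.0016] 0.0933493596987932 0.20499968501273574 [0.5822 0.1504 0.1673]
  hole [515.7 125.5] [61.7 61.9]
  hole [632.1 169.6] [22.7 22.9]
side 533 [ 0.5813  0.1518 -0.0061 -0.0035] 0.0910013582452403 0.2049860342185498 [0.5823 0.1504 0.1674]
  hole [512.9 122.1] [63.6 64.9]
  hole [580.8 148.2] [45.4 46.3]
top 31 [ 0.5831  0.1503  0.0131 -0.0098] 0.10316511285987091 0.14098260798973827 [0.5824 0.1504 0.1674]
```

View pics/f.png

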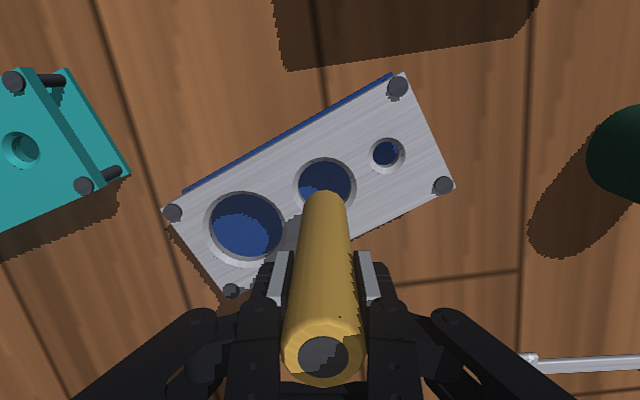

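The wrist view shows the bar's foot (325,195) at the middle hole (325,185). Fits from two cameras put the bar within about 2–3.5 mm of the hole axis, with opposite signs, against a 7 mm clearance. I'll lower it in stages.

```bash
python3 -m crank '[0,0,5,0,0, 0,0,14,0,0, 0,0,24,0,0, 0,0,34,0,0, 0,0,44,0,0, 0,0,54,0,0, 0,0,62,0,0, 0,0,68,0,0, 0,0,72,0,0, 0,0,74,0,0]'
python3 -m crank '[0,0,0,0,0, 0,0,1,0,0, 0,0,2,0,0, 0,0,3,0,0, 0,0,4,0,0, 0,0,5,0,0, 0,0,6,0,0, 0,0,7,0,0, 0,0,8,0,0, 0,0,8,0,0]'
```

```text
time: 10.25
tool_pos: [0.5825, 0.1505, 0.093]
tool_rot: [-0.0, 0.755, 0.655, -0.0]
contact_force: [-0.3, 0.7, -4.4]
gripper_width: 0.313
time: 11.25
tool_pos: [0.5825, 0.1505, 0.0851]
tool_rot: [-0.0, 0.755, 0.655, -0.0]
contact_force: [-0.1, 0.1, -4.6]
gripper_width: 0.315
```

```bash
python3 -m crank '[0,0,0.3,0,0, 0,0,0.6,0,0, 0,0,0.9,0,0, 0,0,1.2,0,0, 0,0,1.5,0,0, 0,0,1.8,0,0, 0,0,2.1,0,0, 0,0,2.4,0,0, 0,0,2.4,0,0, 0,0,2.4,0,0]'
```

```text
time: 12.25
tool_pos: [0.5826, 0.1505, 0.0829]
tool_rot: [-0.0, 0.755, 0.655, 0.0]
contact_force: [-0.5, 0.5, -4.2]
gripper_width: 0.313
```

```bash
python3 -m crank '[0,0,0.2,0,0, 0,0,0.4,0,0, 0,0,0.6,0,0, 0,0,0.8,0,0, 0,0,1.0,0,0, 0,0,1.2,0,0, 0,0,1.4,0,0, 0,0,1.5,0,0, 0,0,1.5,0,0, 0,0,1.5,0,0]'
```

```text
time: 13.25
tool_pos: [0.5829, 0.1506, 0.0825]
tool_rot: [0.0, 0.755, 0.655, 0.0]
contact_force: [-3.1, 0.0, 5.3]
gripper_width: 0.311
```

The force moved from -4.2 N to +5.3 N, so the bar is standing on the base. I'll release it.

```bash
python3 -m crank '[0,0,0,0,35, 0,0,0,0,40, 0,0,0,0,50, 0,0,0,0,60, 0,0,0,0,80, 0,0,0,0,100, 0,0,0,0,100, 0,0,0,0,100, 0,0,0,0,100, 0,0,0,0,100]'
python3 -m crank '[0,0,-3,0,100, 0,0,-12,0,100, 0,0,-28,0,100, 0,0,-48,0,100, 0,0,-70,0,100, 0,0,-92,0,100, 0,0,-115,0,100, 0,0,-135,0,100, 0,0,-148,0,100, 0,0,-150,0,100]'
python3 - <<'E'
from h import *
from scipy.optimize import least_squares
ims=[]
for i,c in enumerate(["side","wrist"]):
  vision.grab_frame(c); cal=vision.get_calibration(c); im,d=vision.grab_frame(c); ims.append(im)
  hsv=cv2.cvtColor(im,cv2.COLOR_RGB2HSV); m=(hsv[...,0]>17)&(hsv[...,0]<32)&(hsv[...,1]>90)
  P,u,v=pts(c,d,m,cal); k=(np.hypot(P[:,0]-.5825,P[:,1]-.1505)<.03)&(P[:,2]>.055)&(P[:,2]<.16); P=P[k]
  f=lambda q: np.hypot(P[:,0]-q[0]-q[2]*(P[:,2]-.006),P[:,1]-q[1]-q[3]*(P[:,2]-.006))-.014
  r=least_squares(f,[.5825,.1505,0,0],loss="soft_l1",f_scale=.002); print(c,len(P),r.x.round(4),P[:,2].max())
cv2.imwrite("pics/g.png",cv2.resize(np.hstack([ims[0][60:230,240:440],ims[1][60:230,200:400]]),None,fx=2,fy=2)[...,::-1])
print(status.state()["contact_force"],status.state()["time"])
E
```

```text
time: 14.25
tool_pos: [0.5826, 0.1505, 0.0814]
tool_rot: [0.0, 0.755, 0.655, 0.0]
contact_force: [0.5, 0.1, -0.4]
gripper_width: 0.999
time: 15.25
tool_pos: [0.5839, 0.1507, 0.235]
tool_rot: [0.001, 0.755, 0.655, 0.002]
contact_force: [-0.4, 0.3, 0.3]
gripper_width: 0.999
side 368 [0.5817 0.1514 0.0055 0.0045] 0.13802017752227608
wrist 1428 [ 0.584   0.15   -0.003  -0.0057] 0.13817058481622121
[ 0.2998905   0.23524925 -0.85172779] 15.45
```

View pics/g.png

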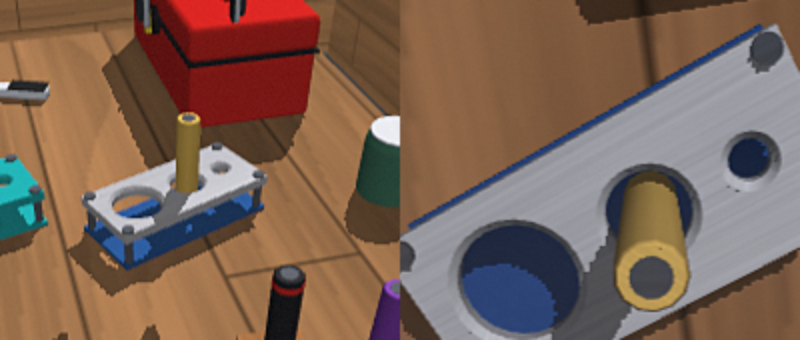

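Both views show the bar standing upright through the middle hole (left about 188,155; right about 650,230), and the gripper is clear. I'll hand the job in.

```bash
python3 -c "
from plant import order; print(order.job_done())"
```

```text
the job is handed in; nothing more can be done
None
```

The brass bar is standing upright on the base through the middle hole, and I handed the job in at about 15.5 s; no verdict is reported.

- **Wide hole:** I took the bar from the middle socket of the rack and lowered it through the 60 mm hole. By kinematics its foot reached about z = 21 mm, which is 17 mm below the plate. The bar touched nothing there. I then drew it out until the foot was about 90 mm above the bench.
- **Middle hole:** I lowered it through the 42 mm hole in slow steps until it touched the base, when the wrist force changed by about 9.5 N. Then I opened the fingers and backed straight up 150 mm.
- **Last checks:** Fits from the side and wrist cameras put the bar within about 0.5 degrees of upright. Its top is at about 138 mm, where 136 mm is expected with the foot on the base. The foot is within about 3 mm of the hole's axis, and the gripper is clear with near-zero force.
- **Disagreement:** The two cameras differ by 2–3 mm on where the bar stands relative to the hole, well inside the 15 mm allowed. No check failed.

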